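# Line up the microscope objectives by height on their storage rail

### The job

Put the four microscope objectives away on the storage rail in order of height: the shortest on the seat next to the red plug, then taller and taller, the tallest on the seat farthest from it. Stand each one upright, nose up, in the middle of its own seat and let go of it; do not tip any of them over on the way, and leave the amber oil bottle standing where it is.

Things in the scene. Friction and masses are not known exactly. Their poses are not given: they have to be found in the camera images.
- obj_red: Microscope objective, the shortest of four: steel cylinder with a red nose and red ring, 36 mm tall, standing loose on the bench on its brass thread, nose up. Barrel 30 mm in diameter from 5 to 24 mm above its foot, below it the thread (25 mm in diameter, 5 mm), above it the tapered nose; 50 to 180 g. Origin: centre of its underside; z up along its axis.
- obj_yellow: Microscope objective, the second shortest of four: steel cylinder with a yellow nose and yellow ring, 46 mm tall, standing loose on the bench on its brass thread, nose up. Barrel 30 mm in diameter from 5 to 34 mm above its foot, below it the thread (25 mm in diameter, 5 mm), above it the tapered nose; 50 to 180 g. Origin: centre of its underside; z up along its axis.
- obj_blue: Microscope objective, the second tallest of four: steel cylinder with a blue nose and blue ring, 56 mm tall, standing loose on the bench on its brass thread, nose up. Barrel 30 mm in diameter from 5 to 44 mm above its foot, below it the thread (25 mm in diameter, 5 mm), above it the tapered nose; 50 to 180 g. Origin: centre of its underside; z up along its axis.
- obj_white: Microscope objective, the tallest of four: steel cylinder with a white nose and white ring, 66 mm tall, standing loose on the bench on its brass thread, nose up. Barrel 30 mm in diameter from 5 to 54 mm above its foot, below it the thread (25 mm in diameter, 5 mm), above it the tapered nose; 50 to 180 g. Origin: centre of its underside; z up along its axis.
- seat_a: Seat on the storage rail, first from the robot's left (+y): flat black disc 40 mm in diameter and 2 mm thick, fixed; the four are alike, 70 mm apart in a straight row along the middle of an aluminium bar 50 mm wide, 370 mm long and 8 mm high, itself fixed on the bench. Origin: centre of the disc's underside, so the surface to stand things on is 2 mm above it (10 mm above the bench). y runs along the row to the robot's left, x across it, away from the robot.
- seat_b: Seat on the storage rail, second from the robot's left: flat black disc 40 mm in diameter and 2 mm thick, fixed; the four are alike, 70 mm apart in a straight row along the middle of an aluminium bar 50 mm wide, 370 mm long and 8 mm high, itself fixed on the bench. Origin: centre of the disc's underside, so the surface to stand things on is 2 mm above it (10 mm above the bench). y runs along the row to the robot's left, x across it, away from the robot.
- seat_c: Seat on the storage rail, third from the robot's left: flat black disc 40 mm in diameter and 2 mm thick, fixed; the four are alike, 70 mm apart in a straight row along the middle of an aluminium bar 50 mm wide, 370 mm long and 8 mm high, itself fixed on the bench. Origin: centre of the disc's underside, so the surface to stand things on is 2 mm above it (10 mm above the bench). y runs along the row to the robot's left, x across it, away from the robot.
- seat_d: Seat on the storage rail, fourth from the robot's left, the rightmost (-y): flat black disc 40 mm in diameter and 2 mm thick, fixed; the four are alike, 70 mm apart in a straight row along the middle of an aluminium bar 50 mm wide, 370 mm long and 8 mm high, itself fixed on the bench. Origin: centre of the disc's underside, so the surface to stand things on is 2 mm above it (10 mm above the bench). y runs along the row to the robot's left, x across it, away from the robot.
- red_plug: Red plastic plug, 28 mm in diameter and 12 mm high, fixed on one end of the rail 55 mm beyond the last seat; it marks the end where the row starts, which may be the left or the right end (a grey plug of the same size is on the other). Origin: centre of its underside.
- oil_bottle: Bystander to be left alone: loose amber immersion-oil bottle with a black cap, 28 mm in diameter, 61 mm tall, standing among the objectives. Origin: centre of its underside, z up. Two other loose things of 35 mm diameter stand among the objectives too, both at most 50 mm tall: a black eyepiece and a white pot with a green lid. Things in this front row stand at least 50 mm apart, centre to centre.
There are look-alikes about, which are no part of the job. Leave any pink look-alike of the obj_white alone.

How it is judged:
By the outcome, as a careful person would: the job done as asked, in the order asked, and still so for the second after the job is handed in, with the robot touching nothing.
It also fails if it takes over 102 s, if anything falls off the work surface, if the arm or the gripper's body presses on something with over 40 N, if the wrist force passes 120 N, or if a joint passes its speed limit or range.

### The arm

A 6-joint arm with a two-finger parallel gripper is mounted at the origin on the work surface. World frame = base frame: x ahead of the robot, y to its left, z up, the work surface at z = 0. Lengths are in m, angles in rad, forces in N, time in s.
With the tool pointing down it reaches from about 0.35 to 0.8 m from the base axis. Payload 7.3 kg.
Tool frame: the origin (TCP) lies midway between the tips of the shut fingers; the grasp point (between the pads) lies 19 mm behind it; x points along the fingers, y is the direction in which the jaws open and shut, and the axes are right-handed (so a half turn about x gives the same grasp; the last joint's range is limited). The gripper opens to 85 mm and grips with 20 to 120 N. Pads are 22 mm wide; open, the fingers measure 114 mm over their backs; the gripper's body (76 mm by 85 mm) begins 54 mm behind the grasp point. The pads swing forward as they close: fully open they stand 13 mm farther back than shut.
Start: joints at [-1.475, 0.342, 1.524, -0, 1.275, -0.146], TCP at [0.126, -0.51, 0.231] pointing down, gripper open.
Joint ranges: [-2.53, 2.53], [-0.77, 2.02], [0.04, 2.7], [-1, 4.14], [0.28, 2.66], [-3.11, 3.11]. Speed limits (rad/s): [2.57, 2.57, 3.14, 3.14, 3.14, 3.14].

### API

Orientations are given as a rotation vector (axis times angle).
In Python, from station import ctrl gives the robot as it stands.
- The arm moves only by the tool apply_moves, never from a script. Its argument "deltas" is a list that holds one entry, the list of rows, each a list of 7 numbers: the shift along the world's x, y, z in units of 0.06 m (1.0 is 0.06 m), then the turn, a rotation vector about the world's x, y, z in units of 8 degrees (1.0 is 8 degrees), then the closure in counts, from 0 (fully open) to 255 (shut). In form: [[[dx, dy, dz, ax, ay, az, grip], ...]]. A call has 1 to 10 rows; each row shifts and turns the commanded pose from where the row before left it; what a row does not reach is not made up. A row lasts 1/8 s, in which the tool goes at most 62.5 mm and 10.7 degrees, less where a joint would pass 70% of its speed; a pose out of reach is approached as far as the arm can. A call with a number of a shift or a turn outside -1 to 1 is refused whole. A call with a gripper value outside its range is refused whole. The fingers move at their own pace and stop on an object; the grip force is fixed at half the most. Time passes only in rows, so rows that do not move let the fingers close. It gives the time, the measured TCP pose, the force and the opening at its end, in the units of the state.
- ctrl.sense(): the state, without advancing time (a new reading comes with each control period).
- ctrl.get_image(name): name is "scene" or "side" or "wrist"; returns a dict with "frame" (400x640x3 uint8, red, green, blue), "vfov" (degrees; the focal length in pixels is half the picture's height over the tangent of half this angle, whatever the lens; pixels are square), "cx", "cy" (the principal point, pixels), "D" ([k1, k2, p1, p2, k3] as OpenCV has them; the pictures are not rectified), "world_to_cam" (4x4, takes a point from world to camera coordinates); the wrist camera has in their place "hand_eye" (4x4, takes a point from camera to tool coordinates, whose origin is the TCP and whose axes are the tool frame's). Camera axes: x right, y down, z forward; pixel columns grow to the right and rows downward; lengths in m; the calibration is good to about 2 mm. A picture is of the moment at which its call begins: read the wrist's pose just before it. There is no depth.
- ctrl.close_job(): hands the job in, once; it reports no verdict.
The state is a dict: "time": time; "q": joint angles; "qd": joint speeds; "tau": joint torques, N m; "tool_pos": TCP position; "orientation": TCP orientation; "wrist_force": force on the tool from outside, world axes, zero at the start; "moment": the same for the moment, N m; "width": opening from 0.0 (shut) to 1.0 (fully open).
Only numpy, scipy, OpenCV 4.12 (cv2) and the standard library are available. Lean on these libraries where they do the work, as an engineer would, in place of code of your own. Each camera call takes 0.05 s, during which the arm holds its last target. There are 200 camera calls.

## Working session

There is one attempt and no reset: what is moved stays moved. The work goes in short steps, Python scripts to look and compute and a tool call to move; the robot and the scene stay as the last step left them, time stands still between calls to the robot, and variables do not carry over. Pictures are saved under pics/ and viewed, about 12 in all and at most 16, crops included, and the job is handed in when it is done.

Besides the shell and the picture viewer there is one more tool, called as name(argument=value, ...) on one line, values as JSON. apply_moves: Moves the arm, as the interface text tells. Its arguments: {"type":"object","properties":{"deltas":{"type":"array","items":{"type":"array","items":{"type":"array","items":{"type":"number"}}}}},"required":["deltas"]}

```bash
mkdir -p pics; ls
python3 - <<'E'
from station import ctrl
import cv2
s=ctrl.sense();print(s)
for n in("scene","side","wrist"):
    d=ctrl.get_image(n);cv2.imwrite(f"pics/{n}0.png",d["frame"][:,:,::-1])
    print(n,{k:v for k,v in d.items() if k!="frame"})
E
```

```text
pics
{'time': 0.0, 'q': array([-1.47499430e+00,  3.42720471e-01,  1.52506011e+00,  2.51185430e-05,
        1.27539712e+00, -1.46019250e-01]), 'qd': array([-0.00034466, -0.00013657,  0.00070448,  0.000831  , -0.00076689,
        0.00153573]), 'tau': array([-1.72377331e-03, -4.33680904e+01, -2.46013838e+01, -2.22534509e-04,
        7.94104126e-03, -3.72490399e-05]), 'tool_pos': array([ 0.12570112, -0.509298  ,  0.23061209]), 'orientation': array([ 2.09373038,  0.25604954, -2.09359579]), 'wrist_force': array([-0.21826489, -0.22664887, -0.30224971]), 'moment': array([-0.00824908, -0.02471177, -0.02355662]), 'width': 0.9964123450952704}
scene {'vfov': 51.822052522613205, 'cx': 313.31693105034697, 'cy': 198.45710664195425, 'D': array([-6.50169359e-05,  0.00000000e+00,  0.00000000e+00,  0.00000000e+00,
        0.00000000e+00]), 'world_to_cam': array([[ 0.74081623,  0.67169109, -0.00473217, -0.41266261],
       [ 0.57756825, -0.64057219, -0.50604564, -0.2852022 ],
       [-0.34293764,  0.37215367, -0.86249372,  1.0463496 ],
       [ 0.        ,  0.        ,  0.        ,  1.        ]])}
side 
[... 235 characters left out ...]
     [-0.44911045,  0.59459051, -0.66690474,  0.25394033],
       [ 0.40996832, -0.52606481, -0.74510522,  0.58810653],
       [ 0.        ,  0.        ,  0.        ,  1.        ]])}
wrist {'vfov': 59.1393653022836, 'cx': 318.17567315147977, 'cy': 197.67692369336748, 'D': array([-0.05564828,  0.        ,  0.        ,  0.        ,  0.        ]), 'hand_eye': array([[ 1.03183064e-03, -3.28660212e-01,  9.44447670e-01,
        -1.42808305e-01],
       [ 9.99999450e-01,  5.16868170e-04, -9.12656253e-04,
         6.04990344e-04],
       [-1.88201141e-04,  9.44448092e-01,  3.28660564e-01,
        -8.54624227e-02],
       [ 0.00000000e+00,  0.00000000e+00,  0.00000000e+00,
         1.00000000e+00]])}
```

View pics/scene0.png

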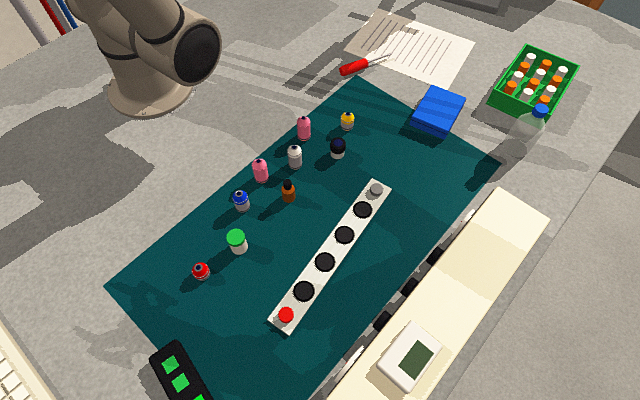

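View pics/side0.png

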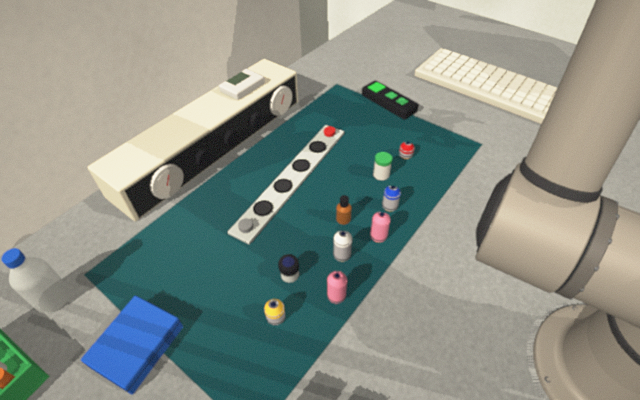

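The scene picture shows red (201,267), blue (240,193), white (294,148) and yellow (347,114), with the seats running from (304,291) by the red plug to (363,209). The side view shows the same things, plus two pink look-alikes. I'll triangulate from both.

```bash
cat > h.py <<'E'
import numpy as np, cv2
from station import ctrl
from scipy.spatial.transform import Rotation as R
def ray(d,uv,T=None):
    f=200/np.tan(np.radians(d["vfov"]/2)); K=np.array([[f,0,d["cx"]],[0,f,d["cy"]],[0,0,1]])
    p=cv2.undistortPoints(np.array([[uv]],float),K,d["D"])[0,0]
    M=np.linalg.inv(d["world_to_cam"]) if T is None else T@d["hand_eye"]
    return M[:3,3],M[:3,:3]@np.r_[p,1]
def at(d,uv,z,T=None):
    o,v=ray(d,uv,T); return o+v*(z-o[2])/v[2]
def wristT(s):
    T=np.eye(4);T[:3,:3]=R.from_rotvec(s["orientation"]).as_matrix();T[:3,3]=s["tool_pos"];return T
def tri(rs):
    A=0;b=0
    for o,v in rs:
        v=v/np.linalg.norm(v);P=np.eye(3)-np.outer(v,v);A=A+P;b=b+P@o
    return np.linalg.solve(A,b)
E
python3 - <<'E'
from h import *
a=ctrl.get_image("scene");b=ctrl.get_image("side")
P={"red":((201,266),(407,143),.036),"yel":((347,113),(275,300),.046),"blue":((240,192),(392,186),.056),"white":((294,147),(343,232),.066),
"oil":((288,184),(345,198),.061),"pot":((236,235),(383,158),.045),"eyep":((338,143),(289,258),.045),"pinkL":((260,160),(381,214),.066),"pinkR":((304,118),(338,273),.066),
"s1":((304,291),(318,147),.01),"s2":((325,262),(301,165),.01),"s3":((345,235),(283,185),.01),"s4":((363,209),(263,208),.01),"plug":((286,314),(330,131),.02)}
for k,(u,v,z) in P.items():
    print(k,*[np.round(x,4) for x in (at(a,u,z),at(b,v,z),tri([ray(a,u),ray(b,v)]))])
s=ctrl.sense();print(R.from_rotvec(s["orientation"]).as_matrix().round(3))
E
```

```text
red [ 0.4858 -0.231   0.036 ] [ 0.4832 -0.2307  0.036 ] [ 0.4844 -0.2314  0.0347]
yel [0.4523 0.23   0.046 ] [0.4555 0.225  0.046 ] [0.4541 0.2267 0.05  ]
blue [ 0.4324 -0.0796  0.056 ] [ 0.4343 -0.0818  0.056 ] [ 0.4335 -0.0801  0.0579]
white [0.4406 0.0685 0.066 ] [0.4404 0.0686 0.066 ] [0.4405 0.0685 0.0658]
oil [ 0.4927 -0.004   0.061 ] [4.848e-01 2.000e-04 6.100e-02] [ 0.4887 -0.0027  0.0555]
pot [ 0.4913 -0.1465  0.045 ] [ 0.4947 -0.1492  0.045 ] [ 0.493  -0.1468  0.0477]
eyep [0.4924 0.1514 0.045 ] [0.489 0.153 0.045] [0.4908 0.1524 0.0426]
pinkL [ 0.4117 -0.0026  0.066 ] [ 0.4106 -0.0032  0.066 ] [ 0.4111 -0.0028  0.0658]
pinkR [0.4021 0.1409 0.066 ] [0.4001 0.138  0.066 ] [0.4011 0.1395 0.0667]
s1 [ 0.6535 -0.1321  0.01  ] [ 0.6477 -0.1277  0.01  ] [ 0.6518 -0.1315  0.0051]
s2 [ 0.6446 -0.063   0.01  ] [ 0.6407 -0.0595  0.01  ] [ 0.6435 -0.0621  0.0064]
s3 [0.6364 0.0067 0.01  ] [0.6322 0.0087 0.01  ] [0.635  0.0073 0.0071]
s4 [0.6259 0.0772 0.01  ] [0.6223 0.0791 0.01  ] [0.6247 0.078  0.0073]
plug [ 0.6607 -0.1866  0.02  ] [ 0.6528 -0.1793  0.02  ] [ 0.6586 -0.1859  0.013 ]
[[-0.     0.239 -0.971]
 [ 0.001 -0.971 -0.239]
 [-1.    -0.001 -0.   ]]
```

View pics/wrist0.png

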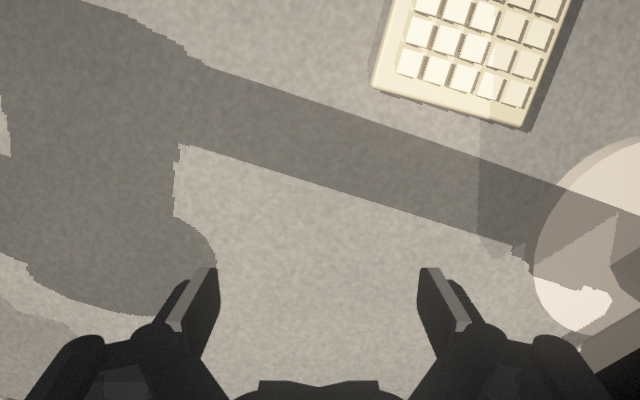

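Both cameras agree with the known heights and the 70 mm spacing. The red plug is at the -y end, so red goes to s1 (seat_d), yellow to s2, blue to s3 and white to s4. Next I move over red with the gripper partly closed.

apply_moves(deltas=[[[0.6,0.46,-0.12,0,0,-0.08,100],[0.6,0.46,-0.12,0,0,-0.08,100],[0.6,0.46,-0.12,0,0,-0.08,100],[0.6,0.46,-0.12,0,0,-0.08,100],[0.6,0.46,-0.12,0,0,-0.08,100],[0.6,0.46,-0.12,0,0,-0.08,100],[0.6,0.46,-0.12,0,0,-0.08,100],[0.6,0.46,-0.12,0,0,-0.08,100],[0.6,0.46,-0.12,0,0,-0.08,100],[0.6,0.46,-0.12,0,0,-0.08,100]]])

```text
time: 1.5
tool_pos: [0.4868, -0.2327, 0.159]
orientation: [2.154, 0.14, -2.154]
wrist_force: [0.2, -0.5, 0.4]
width: 0.609
```

Run:
```python
from h import *
s=ctrl.sense();d=ctrl.get_image("wrist");cv2.imwrite("pics/w1.png",d["frame"][:,:,::-1])
T=wristT(s);print(s["tool_pos"].round(4),T[:3,:3].round(3).tolist(),s["width"])
np.save("T1.npy",T)
```

```text
[ 0.4868 -0.2327  0.159 ] [[-0.0, 0.129, -0.992], [-0.0, -0.992, -0.129], [-1.0, 0.0, 0.0]] 0.6086471334520553
```

View pics/w1.png

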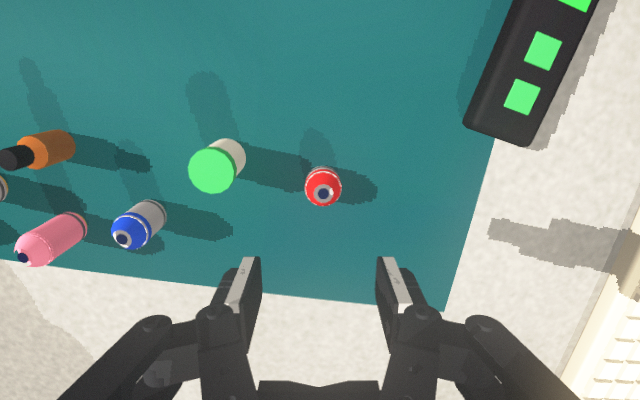

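The wrist view shows red's nose top at (323,193), the green-lidded pot at (212,170), blue at (123,238), and a clear space around red.

Run:
```python
from h import *
d=ctrl.get_image("wrist");T=np.load("T1.npy");f=d["frame"].astype(int)
print(at(d,(323,193),.036,T), at(d,(123,238),.056,T))
h=cv2.cvtColor(d["frame"],cv2.COLOR_RGB2HSV)
w=h[160:215,295:350];m=((w[...,0]<10)|(w[...,0]>170))&(w[...,1]>150)
y,x=np.nonzero(m);print(x.mean()+295,y.mean()+160,x.min()+295,x.max()+295)
dk=(f[175:210,305:340].sum(2)<150);y,x=np.nonzero(dk);print("dark",x.mean()+305,y.mean()+175,len(x))
```

```text
[ 0.48429657 -0.23719889  0.036     ] [ 0.43369349 -0.08552092  0.056     ]
326.25 190.2123287671233 310 343
dark nan nan 0<stdin>:7: RuntimeWarning: Mean of empty slice.
  ret = ret.dtype.type(ret / rcount)
```

apply_moves(deltas=[[[-0.04,-0.03,-0.4,0,0,0,100],[0,0,-0.6,0,0,0,100],[0,0,-0.6,0,0,0,100],[0,0,-0.5,0,0,0,100],[0,0,-0.3,0,0,0,100],[0,0,-0.15,0,0,0,100],[0,0,0,0,0,0,100]]])

```text
time: 2.48
tool_pos: [0.483, -0.2358, 0.0062]
orientation: [2.154, 0.14, -2.155]
wrist_force: [0.5, 0.3, 1.1]
width: 0.607
```

apply_moves(deltas=[[[0,0,0,0,0,0,130],[0,0,0,0,0,0,150],[0,0,0,0,0,0,170],[0,0,0,0,0,0,190],[0,0,0,0,0,0,230],[0,0,0,0,0,0,255],[0,0,0,0,0,0,255]]])

```text
time: 3.35
tool_pos: [0.4838, -0.2358, 0.0074]
orientation: [2.155, 0.139, -2.152]
wrist_force: [-1.0, 0.5, 7.3]
width: 0.32
```

apply_moves(deltas=[[[0,0,0.2,0,0,0,255],[0,0,0.5,0,0,0,255],[0,0,0.4,0,0,0,255],[0.4,0.26,0.07,0,0,0,255],[0.5,0.32,0,0,0,0,255],[0.6,0.38,0,0,0,0,255],[0.6,0.38,0,0,0,0,255],[0.4,0.26,0,0,0,0,255],[0.28,0.17,0,0,0,0,255],[0,0,0,0,0,0,255]]])

```text
time: 4.6
tool_pos: [0.6507, -0.1283, 0.0767]
orientation: [2.153, 0.142, -2.153]
wrist_force: [-0.9, -0.2, -1.0]
width: 0.326
```

Run:
```python
from h import *
s=ctrl.sense();d=ctrl.get_image("wrist");cv2.imwrite("pics/w2.png",d["frame"][:,:,::-1])
T=wristT(s);print(s["tool_pos"].round(4),T[:3,:3].round(3).tolist(),s["width"])
np.save("T2.npy",T)
```

```text
[ 0.6507 -0.1283  0.0767] [[0.0, 0.132, -0.991], [-0.0, -0.991, -0.132], [-1.0, 0.0, -0.0]] 0.326419862958295
```

View pics/w2.png

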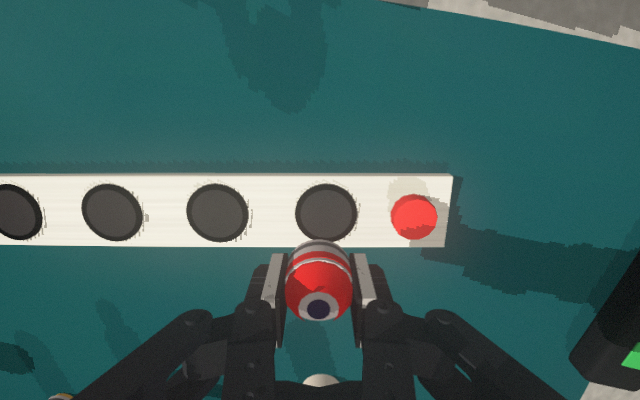

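The held red nose is at (318,307). The seats are clear at (326,213), (217,212) and (112,212), and the plug is at (414,217).

```bash
cat >> h.py <<'E'
def seats(d,T):
    g=cv2.cvtColor(d["frame"],cv2.COLOR_RGB2GRAY);hs=cv2.cvtColor(d["frame"],cv2.COLOR_RGB2HSV)
    m=((g<95)&(hs[...,1]<90)).astype(np.uint8);n,l,st,c=cv2.connectedComponentsWithStats(m)
    for i in range(1,n):
        if 800<st[i,4]<6000 and 40<st[i,2]<80 and 40<st[i,3]<80:
            cn=cv2.findContours((l==i).astype(np.uint8),0,2)[0]
            e=cv2.fitEllipse(cv2.convexHull(max(cn,key=len)))
            p=at(d,e[0],.010,T);print("seat px",np.round(e[0],1),np.round(e[1],1),"world",p.round(4),"rel TCP in tool(y,z)",((p-T[:3,3])@T[:3,:3])[1:].round(4))
E
python3 - <<'E'
from h import *
d=ctrl.get_image("wrist");T=np.load("T2.npy")
seats(d,T)
p=at(d,(318,307),T[2,3]+.0286,T);print("nose",p,((p-T[:3,3])@T[:3,:3]))
E
```

```text
seat px [ 12.4 210.7] [47.8 62.5] world [0.6271 0.0746 0.01  ] rel TCP in tool(y,z) [-0.2043 -0.0033]
seat px [110.5 211. ] [52.8 63.4] world [0.6364 0.0059 0.01  ] rel TCP in tool(y,z) [-0.1349 -0.0034]
seat px [216.1 211.3] [56.3 62.3] world [ 0.6455 -0.0633  0.01  ] rel TCP in tool(y,z) [-0.0651 -0.0033]
seat px [324.9 211.4] [58.  61.4] world [ 0.6546 -0.1324  0.01  ] rel TCP in tool(y,z) [ 0.0046 -0.0033]
nose [ 0.65174331 -0.12854559  0.10526525] [-0.02859974  0.00036939 -0.00097632]
```

apply_moves(deltas=[[[0.05,-0.065,-0.15,0,0,0,255],[0,0,-0.3,0,0,0,255],[0,0,-0.25,0,0,0,255],[0,0,-0.15,0,0,0,255],[0,0,-0.1,0,0,0,255],[0,0,-0.02,0,0,0,255],[0,0,0,0,0,0,255]]])

```text
time: 5.58
tool_pos: [0.6534, -0.1333, 0.0187]
orientation: [2.155, 0.14, -2.153]
wrist_force: [0.5, -0.5, -0.8]
width: 0.324
```

apply_moves(deltas=[[[0,0,-0.02,0,0,0,255],[0,0,0,0,0,0,160],[0,0,0,0,0,0,140],[0,0,0,0,0,0,110],[0,0,0,0,0,0,90],[0,0,0,0,0,0,90]]])

```text
time: 6.32
tool_pos: [0.6531, -0.1332, 0.0171]
orientation: [2.154, 0.14, -2.154]
wrist_force: [0.3, 1.4, -0.3]
width: 0.649
```

apply_moves(deltas=[[[0,0,0.4,0,0,0,90],[0,0,0.9,0,0,0,90],[-0.3,0.55,0.5,0,0,0,90],[-0.43,0.78,0.3,0,0,0,90],[-0.43,0.78,0.25,0,0,0,90],[-0.43,0.78,0.05,0,0,0,90],[-0.43,0.78,0,0,0,0,90],[-0.43,0.78,0,0,0,0,90],[-0.43,0.78,0,0,0,0,90],[-0.43,0.78,0,0,0,0,90]]])

```text
time: 7.58
tool_pos: [0.4536, 0.2287, 0.1614]
orientation: [2.155, 0.14, -2.154]
wrist_force: [0.4, -0.1, -0.2]
width: 0.648
```

apply_moves(deltas=[[[0,0,0,0,0,0,90]]])

```text
time: 7.7
tool_pos: [0.4527, 0.23, 0.1614]
orientation: [2.151, 0.146, -2.152]
wrist_force: [-0.1, -0.4, -0.2]
width: 0.646
```

```bash
cat >> h.py <<'E'
def shot(n):
    s=ctrl.sense();d=ctrl.get_image("wrist");cv2.imwrite(f"pics/{n}.png",d["frame"][:,:,::-1])
    T=wristT(s);np.save(f"T_{n}.npy",T);np.save(f"F_{n}.npy",d,allow_pickle=True);print(s["time"],s["tool_pos"].round(4),T[:3,:3].round(3).tolist(),s["width"]);return d,T
def load(n): return np.load(f"F_{n}.npy",allow_pickle=True).item(),np.load(f"T_{n}.npy")
E
python3 -c "
from h import *
shot('w3')"
```

```text
7.7 [0.4527 0.23   0.1614] [[-0.0, 0.135, -0.991], [0.0, -0.991, -0.135], [-1.0, -0.0, 0.0]] 0.646091426718441
```

View pics/w3.png

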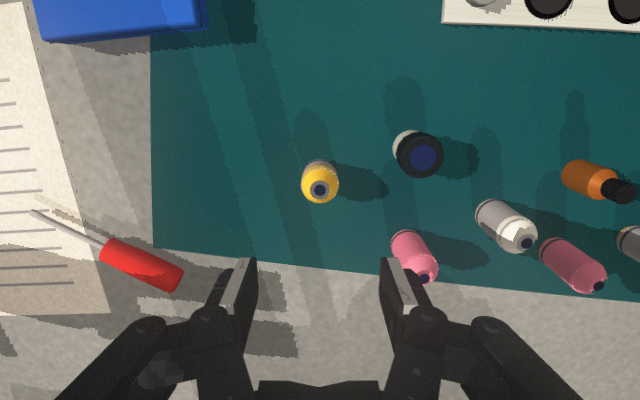

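Yellow's nose is at (320,190) with room around it. The white one is at (526,243), between the two pink look-alikes.

Run:
```python
from h import *
d,T=load('w3')
print(at(d,(320,190),.046,T), at(d,(526,243),.066,T),at(d,(423,278),.066,T),at(d,(599,286),.066,T))
```

```text
[0.45475164 0.22865437 0.046     ] [0.44040314 0.06759617 0.066     ] [0.40035211 0.13975254 0.066     ] [ 0.41040108 -0.00861624  0.066     ]
```

apply_moves(deltas=[[[0.035,-0.03,-0.4,0,0,0,90],[0,0,-0.7,0,0,0,90],[0,0,-0.6,0,0,0,90],[0,0,-0.5,0,0,0,90],[0,0,-0.3,0,0,0,90],[0,0,-0.06,0,0,0,90],[0,0,0,0,0,0,120]]])

```text
time: 8.62
tool_pos: [0.4573, 0.225, 0.0078]
orientation: [2.155, 0.139, -2.154]
wrist_force: [0.2, -0.1, -0.3]
width: 0.53
```

apply_moves(deltas=[[[0,0,0,0,0,0,140],[0,0,0,0,0,0,155],[0,0,0,0,0,0,170],[0,0,0,0,0,0,190],[0,0,0,0,0,0,230],[0,0,0,0,0,0,255],[0,0,0,0,0,0,255]]])

```text
time: 9.5
tool_pos: [0.4571, 0.2257, 0.0085]
orientation: [2.156, 0.141, -2.152]
wrist_force: [-1.2, -1.0, 7.2]
width: 0.33
```

apply_moves(deltas=[[[0,0,0.3,0,0,0,255],[0,0,0.6,0,0,0,255],[0,0,0.3,0,0,0,255],[0.2,-0.31,0.05,0,0,0,255],[0.4,-0.61,0,0,0,0,255],[0.4,-0.61,0,0,0,0,255],[0.4,-0.61,0,0,0,0,255],[0.4,-0.61,0,0,0,0,255],[0.4,-0.61,0,0,0,0,255],[0.4,-0.61,0,0,0,0,255]]])

```text
time: 10.75
tool_pos: [0.6131, -0.0138, 0.0824]
orientation: [2.154, 0.14, -2.155]
wrist_force: [0.1, 1.0, -0.8]
width: 0.332
```

apply_moves(deltas=[[[0.34,-0.5,0,0,0,0,255],[0.2,-0.35,0,0,0,0,255],[0,0,0,0,0,0,255]]])

```text
time: 11.12
tool_pos: [0.6453, -0.0651, 0.082]
orientation: [2.155, 0.138, -2.155]
wrist_force: [-0.2, 0.5, -1.7]
width: 0.333
```

```bash
python3 -c "
from h import *
d,T=shot('w4');seats(d,T)"
```

```text
11.125 [ 0.6453 -0.0651  0.082 ] [[-0.0, 0.128, -0.992], [-0.0, -0.992, -0.128], [-1.0, 0.0, 0.0]] 0.3329930395262724
seat px [107.4 213.8] [51.2 61.5] world [0.6265 0.0746 0.01  ] rel TCP in tool(y,z) [-0.1409  0.0008]
seat px [209.8 213.8] [54.4 61.1] world [0.6356 0.0054 0.01  ] rel TCP in tool(y,z) [-0.0712  0.0006]
seat px [315.4 213.7] [56.3 59.4] world [ 0.6447 -0.0637  0.01  ] rel TCP in tool(y,z) [-0.0015  0.0004]
seat px [421.5 213.3] [54.9 60.6] world [ 0.6538 -0.133   0.01  ] rel TCP in tool(y,z) [0.0684 0.0001]
```

View pics/w4.png

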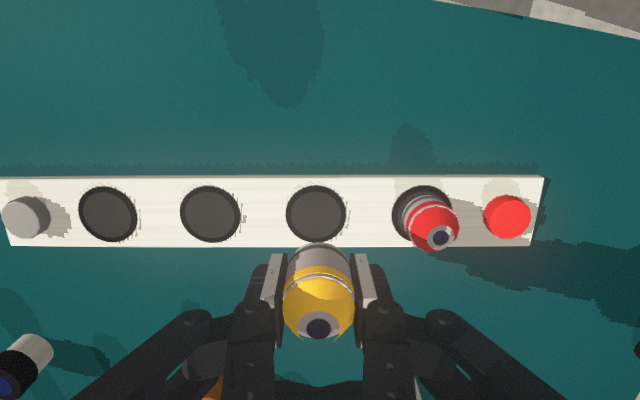

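Red stands upright on its seat, nose at (440,237). The held yellow nose is at (319,328), and its free seat is at (315,214).

```bash
python3 -c "
from h import *
d,T=load('w4')
print('red',at(d,(440,237.5),.046,T)); p=at(d,(319,328.5),.1195,T);print('yel',p,(p-T[:3,3])@T[:3,:3])"
```

```text
red [ 0.65361509 -0.13359669  0.046     ]
yel [ 0.64345288 -0.06607659  0.1195    ] [-0.03747973  0.00074737  0.00192414]
```

Red is within 1 mm of its seat's centre. Lowering yellow.

apply_moves(deltas=[[[0.02,0.035,-0.2,0,0,0,255],[0,0,-0.3,0,0,0,255],[0,0,-0.25,0,0,0,255],[0,0,-0.17,0,0,0,255],[0,0,-0.1,0,0,0,255],[0,0,-0.02,0,0,0,255],[0,0,0,0,0,0,255]]])

```text
time: 12.05
tool_pos: [0.6465, -0.0617, 0.0205]
orientation: [2.155, 0.14, -2.153]
wrist_force: [0.4, 0.0, -0.9]
width: 0.328
```

apply_moves(deltas=[[[0,0,-0.03,0,0,0,255],[0,0,0,0,0,0,255],[0,0,0,0,0,0,160],[0,0,0,0,0,0,140],[0,0,0,0,0,0,110],[0,0,0,0,0,0,90],[0,0,0,0,0,0,90]]])

```text
time: 12.92
tool_pos: [0.6462, -0.0616, 0.0183]
orientation: [2.154, 0.14, -2.154]
wrist_force: [-0.5, -0.1, 0.3]
width: 0.647
```

apply_moves(deltas=[[[0,0,0.4,0,0,0,90],[0,0,0.9,0,0,0,90],[-0.2,0,0.7,0,0,0,90],[-0.5,-0.05,0.4,0,0,0,90],[-0.6,-0.06,0.05,0,0,0,90],[-0.6,-0.06,0,0,0,0,90],[-0.6,-0.06,0,0,0,0,90],[-0.6,-0.06,0,0,0,0,90],[-0.44,-0.06,0,0,0,0,90],[0,0,0,0,0,0,90]]])

```text
time: 14.18
tool_pos: [0.4327, -0.0826, 0.1657]
orientation: [2.155, 0.139, -2.155]
wrist_force: [0.7, -0.3, -0.3]
width: 0.648
```

```bash
python3 -c "
from h import *
d,T=shot('w5')"
```

```text
14.175 [ 0.4327 -0.0826  0.1657] [[-0.0, 0.129, -0.992], [-0.0, -0.992, -0.129], [-1.0, 0.0, 0.0]] 0.6479171828525375
```

View pics/w5.png

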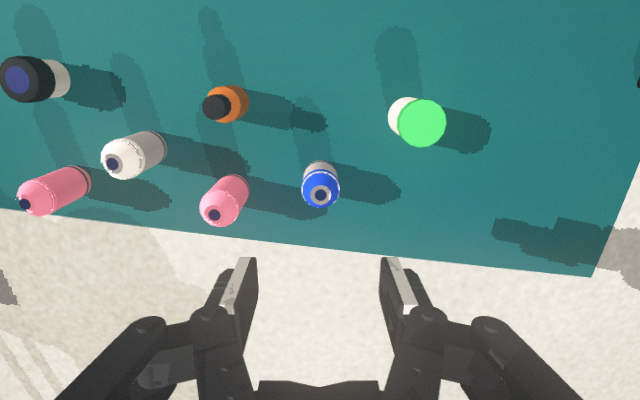

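Blue's nose is at (320,195). The nearest neighbour is the pink one at (213,213), about 80 mm away.

```bash
python3 -c "
from h import *
d,T=load('w5')
print(at(d,(320,195),.056,T),at(d,(213,213),.066,T),at(d,(112,163),.066,T))"
```

```text
[ 0.43270829 -0.08425225  0.056     ] [ 0.41178483 -0.00671367  0.066     ] [0.44088214 0.06765336 0.066     ]
```

apply_moves(deltas=[[[0,-0.01,-0.4,0,0,0,90],[0,0,-0.7,0,0,0,90],[0,0,-0.6,0,0,0,90],[0,0,-0.5,0,0,0,90],[0,0,-0.3,0,0,0,90],[0,0,-0.07,0,0,0,90],[0,0,0,0,0,0,120]]])

```text
time: 15.1
tool_pos: [0.4346, -0.0832, 0.0112]
orientation: [2.154, 0.14, -2.153]
wrist_force: [0.1, -0.7, 0.1]
width: 0.53
```

apply_moves(deltas=[[[0,0,0,0,0,0,140],[0,0,0,0,0,0,155],[0,0,0,0,0,0,170],[0,0,0,0,0,0,190],[0,0,0,0,0,0,230],[0,0,0,0,0,0,255],[0,0,0,0,0,0,255]]])

```text
time: 15.98
tool_pos: [0.4343, -0.0833, 0.0119]
orientation: [2.155, 0.139, -2.152]
wrist_force: [-1.2, 1.1, 8.4]
width: 0.333
```

apply_moves(deltas=[[[0,0,0.3,0,0,0,255],[0,0,0.6,0,0,0,255],[0,0,0.45,0,0,0,255],[0.36,0.16,0,0,0,0,255],[0.6,0.26,0,0,0,0,255],[0.6,0.26,0,0,0,0,255],[0.6,0.26,0,0,0,0,255],[0.6,0.26,0,0,0,0,255],[0.6,0.28,0,0,0,0,255],[0,0,0,0,0,0,255]]])

```text
time: 17.23
tool_pos: [0.6369, 0.0069, 0.0915]
orientation: [2.154, 0.142, -2.152]
wrist_force: [0.2, 0.1, -1.4]
width: 0.335
```

```bash
python3 -c "
from h import *
d,T=shot('w6');seats(d,T)"
```

```text
17.225 [0.6369 0.0069 0.0915] [[0.001, 0.131, -0.991], [0.0, -0.991, -0.131], [-1.0, 0.0, -0.001]] 0.33530621694703994
seat px [217.4 209.9] [52.9 58. ] world [0.6264 0.0748 0.01  ] rel TCP in tool(y,z) [-0.0688  0.0015]
seat px [319.2 210.2] [54.3 57.1] world [0.6355 0.0057 0.01  ] rel TCP in tool(y,z) [0.001  0.0016]
seat px [519.6 210. ] [49.4 59.9] world [ 0.6539 -0.1324  0.01  ] rel TCP in tool(y,z) [0.1403 0.0015]
```

View pics/w6.png

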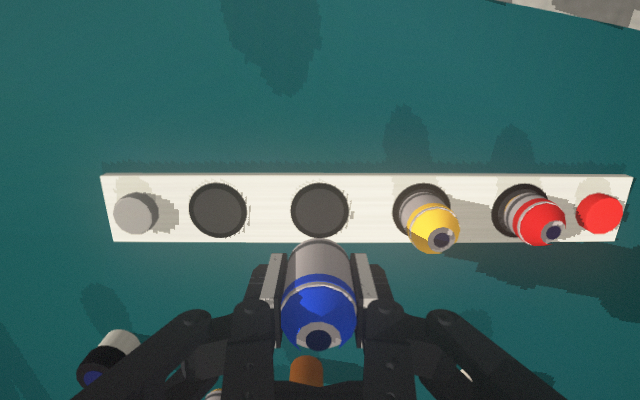

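Yellow stands on its seat with its nose at (440,239), and red's nose is at (553,231). The held blue nose is at (318,340).

```bash
python3 -c "
from h import *
d,T=load('w6')
print('yel',at(d,(440.5,239.5),.056,T)); p=at(d,(318,340.5),.0915-.0119+.056,T);print('blue',p,(p-T[:3,3])@T[:3,:3])"
```

```text
yel [ 0.64461258 -0.0619404   0.056     ]
blue [0.63535094 0.00626225 0.1356    ] [-0.04413731  0.00039296  0.00157892]
```

apply_moves(deltas=[[[0,-0.01,-0.2,0,0,0,255],[0,0,-0.3,0,0,0,255],[0,0,-0.3,0,0,0,255],[0,0,-0.2,0,0,0,255],[0,0,-0.1,0,0,0,255],[0,0,-0.03,0,0,0,255],[0,0,0,0,0,0,255]]])

```text
time: 18.15
tool_pos: [0.6357, 0.0051, 0.0247]
orientation: [2.155, 0.14, -2.153]
wrist_force: [-0.2, 0.1, -1.0]
width: 0.332
```

apply_moves(deltas=[[[0,0,-0.04,0,0,0,255],[0,0,0,0,0,0,255],[0,0,0,0,0,0,160],[0,0,0,0,0,0,140],[0,0,0,0,0,0,110],[0,0,0,0,0,0,90],[0,0,0,0,0,0,90]]])

```text
time: 19.02
tool_pos: [0.6354, 0.005, 0.0219]
orientation: [2.154, 0.14, -2.154]
wrist_force: [0.1, -0.1, 0.3]
width: 0.647
```

White has already been measured consistently three times at (.4407,.0677), so I go straight there.

apply_moves(deltas=[[[0,0,0.4,0,0,0,90],[0,0,0.9,0,0,0,90],[-0.2,0.06,0.7,0,0,0,90],[-0.5,0.16,0.2,0,0,0,90],[-0.6,0.19,0,0,0,0,90],[-0.6,0.19,0,0,0,0,90],[-0.6,0.19,0,0,0,0,90],[-0.5,0.17,0,0,0,0,90],[-0.25,0.09,0,0,0,0,90],[0,0,0,0,0,0,90]]])

```text
time: 20.27
tool_pos: [0.4404, 0.0682, 0.1543]
orientation: [2.155, 0.141, -2.153]
wrist_force: [0.8, 0.2, -0.4]
width: 0.647
```

apply_moves(deltas=[[[0,-0.01,-0.4,0,0,0,90],[0,0,-0.6,0,0,0,90],[0,0,-0.6,0,0,0,90],[0,0,-0.4,0,0,0,90],[0,0,-0.25,0,0,0,90],[0,0,-0.05,0,0,0,90],[0,0,0,0,0,0,120]]])

```text
time: 21.15
tool_pos: [0.4413, 0.0672, 0.016]
orientation: [2.155, 0.14, -2.154]
wrist_force: [0.4, -0.5, 0.5]
width: 0.529
```

apply_moves(deltas=[[[0,0,0,0,0,0,140],[0,0,0,0,0,0,155],[0,0,0,0,0,0,170],[0,0,0,0,0,0,190],[0,0,0,0,0,0,230],[0,0,0,0,0,0,255],[0,0,0,0,0,0,255]]])

```text
time: 22.02
tool_pos: [0.4409, 0.0674, 0.0166]
orientation: [2.155, 0.14, -2.152]
wrist_force: [-1.2, -0.5, 7.4]
width: 0.334
```

apply_moves(deltas=[[[0,0,0.3,0,0,0,255],[0,0,0.6,0,0,0,255],[0,0,0.45,0,0,0,255],[0.35,0.02,0,0,0,0,255],[0.55,0.02,0,0,0,0,255],[0.6,0.02,0,0,0,0,255],[0.6,0.02,0,0,0,0,255],[0.6,0.02,0,0,0,0,255],[0.39,0.02,0,0,0,0,255],[0,0,0,0,0,0,255]]])

```text
time: 23.28
tool_pos: [0.6265, 0.0746, 0.0962]
orientation: [2.154, 0.14, -2.154]
wrist_force: [-0.0, 0.6, -1.7]
width: 0.334
```

```bash
python3 -c "
from h import *
d,T=shot('w7');seats(d,T)"
```

```text
23.275 [0.6265 0.0746 0.0962] [[-0.0, 0.13, -0.992], [-0.0, -0.992, -0.13], [-1.0, 0.0, 0.0]] 0.33424035397128354
seat px [317.  205.6] [53.5 56.1] world [0.6264 0.0751 0.01  ] rel TCP in tool(y,z) [-0.0005  0.    ]
seat px [417.4 205.6] [52.2 57. ] world [0.6355 0.0058 0.01  ] rel TCP in tool(y,z) [ 0.0694 -0.    ]
seat px [606.2 205. ] [44.8 58.7] world [ 0.6538 -0.1317  0.01  ] rel TCP in tool(y,z) [ 0.2081 -0.0003]
```

View pics/w7.png

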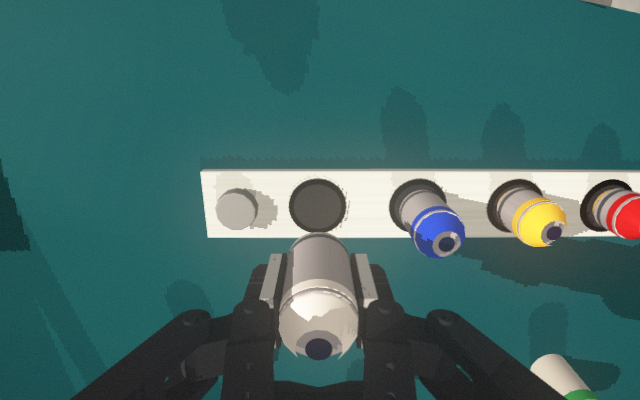

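White's nose is at (318,349) and its seat at (317,206). Blue (447,243) and yellow (553,233) stand on theirs. Measured positions agree within about 1 mm.

```bash
python3 -c "
from h import *
d,T=load('w7')
print('blue',at(d,(447.5,243.5),.066,T)); p=at(d,(318,348.5),.0962-.0166+.066,T);print('white',p)"
```

```text
blue [0.63446791 0.00369877 0.066     ]
white [0.62629424 0.07420829 0.1456    ]
```

apply_moves(deltas=[[[0,0.012,-0.2,0,0,0,255],[0,0,-0.3,0,0,0,255],[0,0,-0.3,0,0,0,255],[0,0,-0.2,0,0,0,255],[0,0,-0.1,0,0,0,255],[0,0,-0.03,0,0,0,255],[0,0,0,0,0,0,255]]])

```text
time: 24.2
tool_pos: [0.6262, 0.0754, 0.0295]
orientation: [2.155, 0.14, -2.153]
wrist_force: [1.7, 0.2, -1.5]
width: 0.337
```

apply_moves(deltas=[[[0,0,-0.045,0,0,0,255],[0,0,0,0,0,0,255],[0,0,0,0,0,0,160],[0,0,0,0,0,0,140],[0,0,0,0,0,0,110],[0,0,0,0,0,0,90],[0,0,0,0,0,0,90]]])

```text
time: 25.08
tool_pos: [0.6259, 0.0754, 0.0264]
orientation: [2.154, 0.14, -2.154]
wrist_force: [-0.0, 0.1, -0.1]
width: 0.646
```

apply_moves(deltas=[[[0,0,0.3,0,0,0,90],[0,0,0.7,0,0,0,90],[0,0,0.8,0,0,0,90],[0,0,0.4,0,0,0,90],[-0.6,-0.6,0.3,0,0,0,90],[-0.6,-0.6,0.2,0,0,0,90],[-0.3,-0.3,0,0,0,0,90],[0,0,0,0,0,0,90]]])

```text
time: 26.08
tool_pos: [0.5353, -0.0156, 0.1902]
orientation: [2.157, 0.137, -2.153]
wrist_force: [1.1, 0.7, 0.2]
width: 0.649
```

```bash
python3 -c "
from h import *
d,T=shot('w8')
a=ctrl.get_image('scene');cv2.imwrite('pics/scene9.png',a['frame'][:,:,::-1])
print(ctrl.sense()['wrist_force'])"
```

```text
26.075 [ 0.5353 -0.0156  0.1902] [[0.002, 0.128, -0.992], [-0.001, -0.992, -0.128], [-1.0, 0.001, -0.002]] 0.6493214339482675
[ 0.90673655 -0.70079846 -0.16809231]
```

View pics/w8.png

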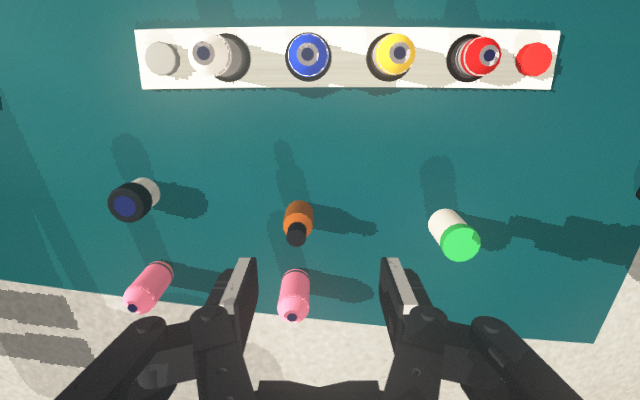

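View pics/scene9.png

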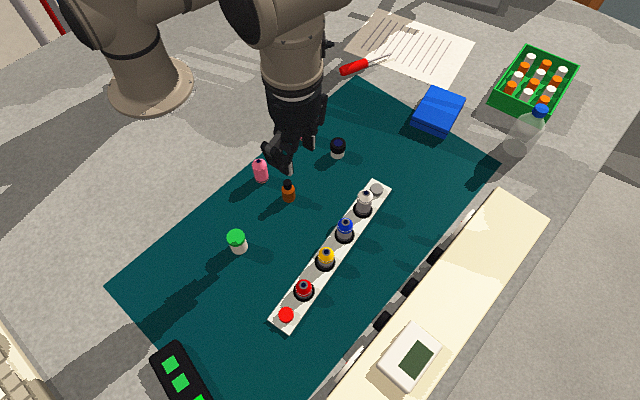

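All four stand upright, nose tops at white (203,53), blue (308,54), yellow (400,53) and red (489,56). The oil bottle is unmoved. One numeric check, then I hand in.

```bash
python3 -c "
from h import *
d,T=load('w8')
S={'red':((489,56),.046,(.6538,-.1325)),'yel':((400,53),.056,(.6447,-.0635)),'blue':((308,54),.066,(.6355,.0057)),'white':((203,53),.076,(.6264,.075))}
for k,(u,z,s) in S.items():
    p=at(d,u,z,T)[:2];print(k,p.round(4),'off mm',((p-s)*1000).round(1))
ctrl.close_job()"
```

```text
red [ 0.6531 -0.1339] off mm [-0.7 -1.4]
yel [ 0.6443 -0.0627] off mm [-0.4  0.8]
blue [0.6342 0.004 ] off mm [-1.3 -1.7]
white [0.6256 0.0752] off mm [-0.8  0.2]
the job is handed in; nothing more can be done
```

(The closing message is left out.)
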